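# Load the squat dye jar into the charging lane, through its sprung flap

## Task

Load the short, squat dye jar into the metal charging lane: stand it on the entry plate and push it through the sprung swing flap, upright and sliding on the lane's floor, gently on until it presses home against the sprung stop somewhere inside. Then withdraw so that the flap shuts behind it and the jar is left standing against the stop. Leave the other jar, the bottle and the small things where they are, and do not ram the stop.

Things in the scene. Friction and masses are not known exactly. Their poses are not given: they have to be found in the camera images.
- squat_jar_centre (a point): Centre of the squat jar: short round white jar with a broad screw cap, 50 mm in diameter, 66 mm tall, about 0.13 kg, standing on the bench. The point lies on its axis, 33 mm above its foot. Grip it round the body from above; push it with closed fingertips at or below mid-height.
- lane: Charging lane, fixed to the bench: straight, open-topped metal channel. Origin on the bench top, mid-width, in the plane of the shut flap; x points inward along the lane (the way of the push), y left, z up. Two walls 55 mm high over the bench, inner faces at y = +31 and -31 mm, from x = -5 to 192 mm. Base plate 4 mm thick, 112 mm wide, x = -115 to 195 mm; jars slide on its top.
- entry (a point): Where to stand the jar: middle of the bare entry plate, on its top (4 mm over the bench), 68 mm before the flap (lane x = -68 mm). The lane frame's axes. Beyond it, low lead-in guides (20 mm high over the bench) narrow from about 90 mm to 64 mm between lane x = -36 and -4 mm.
- flap (a joint): Angle of the sprung flap at lane x = 0: upright steel plate 57 mm wide, 9 to 53 mm over the bench, on a vertical hinge at the y = +31 mm wall. 0 = shut across the lane, 1.55 rad = pushed inward against that wall; it never opens outward. A spring shuts it: 0.3 N at its free edge to open at first, 0.9 N when wide open. It leans on whatever is in its way, jar or fingers.
- clear_point (a point): Point on the lane's floor, mid-width, 80 mm inside the flap (lane x = 80 mm): a jar whose centre is here or farther in is clear of the closing flap. Pushing the jar past the flap takes up to about 6 N, as it bears near the hinge; beyond, 1 to 2 N. Fingers that press down on the jar as they push add drag: keep the vertical force small. After pressing home, ease the fingers back about 10 mm before lifting them, as they drag on the jar.
- stop_bracket: Fixed end plate of the lane (origin at its foot, lane x = 188 mm) with the depth stop: a sprung rubber-faced pad 46 x 36 mm, 12 to 48 mm over the bench. Its setting varies and is not measured: the jar's centre meets it at lane x = 85 to 125 mm; find it by feel. Spring 1.5 N per mm for 10 mm, then solid. Press with 5 to 8 N, never over 20. The pad then eases the jar back and rests on it.
- tall_jar: Bystander: a similar white jar but taller, 50 mm in diameter and 95 mm tall. Origin at the centre of its foot.
- small_bottle: Bystander: slim dropper bottle, 33 mm in diameter, 102 mm tall. Origin at the centre of its foot.
- watch: Bystander: flat round stopwatch, 71 x 59 x 17 mm, lying on the bench. Origin at its underside.
- marker_pen: Bystander: marker pen 135 mm long lying on the bench. Origin at its underside.
Not all that is in view belongs to the job. What is shaped like the part that bears squat_jar_centre but yellow is not meant.

How it is judged (in metres and radians):
On the way, in this order (a step that is already met when the one before it is completed fails the run):
1. the jar, upright and sliding on the lane's floor, stands in the flap's doorway and holds the flap open (value of joint flap above 0.6 rad and x of squat_jar_centre in the frame of lane between -0.02 and 0.05 m and y of squat_jar_centre in the frame of lane between -0.02 and 0.02 m and z of squat_jar_centre in the frame of lane between 0.033 and 0.045 m and angle between squat_jar_centre's own z axis and vertical below 0.12 rad), for 0.1 s.
2. the jar is pressed against the sprung stop with at least 2 N (contact force between squat_jar and stop_bracket above 2 N and x of squat_jar_centre in the frame of lane above 0.07 m and z of squat_jar_centre in the frame of lane between 0.033 and 0.045 m), for 0.05 s.
At the end, for the whole second after the job is handed in: The squat jar stands upright (within 0.12 rad) on the lane's floor behind the flap, its centre more than 75 mm inside and at most 20 mm off the lane's middle, at rest, still touching the stop's pad (more than 0.05 N), and the flap is shut (under 0.06 rad) (x of squat_jar_centre in the frame of lane above 0.075 m and y of squat_jar_centre in the frame of lane between -0.02 and 0.02 m and z of squat_jar_centre in the frame of lane between 0.033 and 0.042 m and angle between squat_jar_centre's own z axis and vertical below 0.12 rad and value of joint flap below 0.06 rad and contact force between squat_jar and stop_bracket above 0.05 N and linear speed of squat_jar below 0.01 m/s).
It fails at once if the stop is rammed: more than 20 N between jar and stop (contact force between squat_jar and stop_bracket above 20 N).
It fails at once if the jar is tipped over (angle between squat_jar_centre's own z axis and vertical above 0.6 rad).
It fails at once if another jar, bottle, watch or pen is moved more than 20 mm (distance of any of tall_jar, small_bottle, watch, marker_pen from where it was at the start of the episode above 0.02 m).
It also fails if it takes over 61 s, if anything falls off the work surface, if the arm or the gripper's body presses on something with over 40 N, if the wrist force passes 120 N, or if a joint passes its speed limit or range.

## Robot

A 6-joint arm with a two-finger parallel gripper is mounted at the origin on a cart in front of the work surface, level with it; the furniture and walls round the work are solid. World frame = base frame: x ahead of the robot, y to its left, z up, the work surface at z = 0. Lengths are in mm, angles in degrees, forces in N, time in s.
With the tool pointing down it reaches from about 300 to 850 mm from the base axis. Payload 4.2 kg.
Tool frame: the origin (TCP) lies at the very end of the fingers, on their centre line; the grasp point (between the pads) lies 19 mm behind it (env.grip_depth is the distance from the TCP to the grasp point, in mm); z points along the fingers, y is the line along which they close (so a half turn about z gives the same grasp; the last joint's range is limited). The gripper opens to 91 mm and grips with 3 to 60 N. Pads are 32 mm wide; open, the fingers measure 118 mm over their backs; the gripper's body (76 mm by 178 mm) begins 60 mm behind the grasp point.
Start: joints at [73.453, 18.312, 89.639, -0, 72.044, -1.146], TCP at [152.707, 554.368, 213.976] pointing down, gripper open.
Joint ranges: [-177.97, 177.97], [-48.28, 115.42], [12.27, 149.76], [-77.06, 257.06], [2.81, 150.46], [-146.56, 146.56]. Speed limits (degrees/s): [147.25, 147.25, 180, 180, 180, 180].

## Interface

Orientations are given as [roll, pitch, yaw] about the fixed x, y, z axes, in that order (R = Rz(yaw) Ry(pitch) Rx(roll)).
In Python, from workcell import env, cams gives the robot as it stands.
- The arm moves only by the tool apply_moves, never from a script. Its argument "deltas" is a list of rows, each a list of 5 numbers: the shift along the tool's x, y, z in m, then the turn about the tool's z in rad, then the opening, from -1 (shut) to 1 (fully open), so that 0 is half open. In form: [[tx, ty, tz, roll, gripper], ...]. A call has 1 to 5 rows; each row is the pose to reach, as a shift and turn from the pose commanded when the call began, along the tool's axes at that moment; what a row does not reach only later rows make up. A row lasts 1/10 s, in which the tool goes at most 50 mm and 8.59 degrees, less where a joint would pass 70% of its speed; a pose out of reach is approached as far as the arm can. A call with a gripper value outside its range is refused whole. The fingers move at their own pace and stop on an object; "grip_force" is the grip in N (left out, the last holds). Time passes only in rows, so rows that repeat a pose let the fingers close. It gives the time, the measured TCP pose, the force, the opening and the grip force at its end, in the units of the state.
- env.state(): the state, without advancing time (a new reading comes with each control period).
- cams.grab_frame(name): name is "side" or "top" or "wrist"; returns the picture (400x640x3 uint8, blue, green, red); there is no depth.
- cams.get_calibration(name): a dict with "mtx" (3x3 intrinsics, pixels), "eye" and "attitude" of the camera in the world; the wrist camera has in their place "tool_from_camera" (4x4, takes a point from camera to tool coordinates, whose origin is the TCP and whose axes are the flange's). Camera axes: x right, y down, z forward; pixel columns grow to the right and rows downward; lengths in mm; the calibration is good to about 2 mm. A picture is of the moment at which its call begins: read the wrist's pose just before it. get_calibration takes no time and is no camera call.
- env.job_done(): hands the job in; it is judged then, once.
The state is a dict: "time_s": time; "qpos": joint angles; "qvel": joint speeds; "effort": joint torques, N m; "ee_pos": TCP position; "ee_rot": TCP orientation; "force": force on the tool from outside, world axes, zero at the start; "torque": the same for the moment, N m; "gripper_width": finger opening in mm; "gripper_force": force on a finger pad.
Only numpy, scipy, OpenCV 4.12 (cv2) and the standard library are available. Lean on these libraries where they do the work, as an engineer would, in place of code of your own. Each camera call takes 0.05 s, during which the arm holds its last target. There are 200 camera calls.

## Working session

There is one attempt and no reset: what is moved stays moved. The work goes in short steps, Python scripts to look and compute and a tool call to move; the robot and the scene stay as the last step left them, time stands still between calls to the robot, and variables do not carry over. Pictures are saved under pics/ and viewed, at most 10 in all, crops included, and the job is handed in when it is done.

Besides the shell and the picture viewer there is one more tool, called after "Emit:" by a JSON object that holds its "fn" and its "kwargs". apply_moves: Moves the arm, as the interface text tells. Its arguments: {"type":"object","properties":{"deltas":{"type":"array"},"grip_force":{"type":"number"}},"required":["deltas"]}

```bash
ls && mkdir -p pics && python3 - <<'E'
from workcell import env, cams
import cv2
print(env.state())
for n in ("side","top"):
    cv2.imwrite(f"pics/{n}0.png",cams.grab_frame(n)); c=cams.get_calibration(n); print(n,c)
print(cams.get_calibration("wrist"))
E
```

```text
pics
{'time_s': 0.0, 'qpos': array([ 7.34533322e+01,  1.83504570e+01,  8.97059323e+01,  5.72589208e-05,
        7.20434837e+01, -1.14392168e+00]), 'qvel': array([ 0.05246506, -0.03288056,  0.02383887, -0.06832471, -0.01396723,
       -0.00932245]), 'effort': array([ 4.37198105e-04, -4.12465632e+01, -2.31974745e+01,  7.27726263e-02,
        4.57722740e-02, -1.52077764e-04]), 'ee_pos': array([152.55806826, 553.87205704, 213.13535945]), 'ee_rot': array([-1.79900148e+02, -2.04827891e-03,  1.64597234e+02]), 'force': array([-0.51100645, -0.70707075,  1.29865746]), 'torque': array([-0.01015711,  0.02297436, -0.02374036]), 'gripper_force': 0.0, 'gripper_width': 91.24726853774327}
side {'mtx': array([[394.18910219,   0.        , 312.84271649],
       [  0.        , 394.18910219, 206.3894363 ],
       [  0.        ,   0.        ,   1.        ]]), 'eye': array([  284.19569158, -1176.992347  ,   617.79808299]), 'attitude': array([-114.47563259,    1.11826294,  -13.67455328])}
top {'mtx': array([[433.99692825,   0.        , 318.77649096],
       [  0.        , 433.99692825, 202.14558609],
       [  0.        ,   0.        ,   1.        ]]), 'eye': array([ 359.4498082 ,  -12.39017346, 1413.72064797]), 'attitude': array([-171.86548779,   -0.76478121,  -88.95859888])}
{'mtx': array([[322.25744069,   0.        , 318.50375661],
       [  0.        , 322.25744069, 206.1954123 ],
       [  0.        ,   0.        ,   1.        ]]), 'tool_from_camera': array([[ 6.13580900e-05, -9.68238154e-01, -2.50029745e-01,
         6.94839862e+01],
       [ 9.99999445e-01,  3.22303768e-04, -1.00271569e-03,
         3.60400469e-01],
       [ 1.05145312e-03, -2.50029545e-01,  9.68237637e-01,
        -1.70427893e+02],
       [ 0.00000000e+00,  0.00000000e+00,  0.00000000e+00,
         1.00000000e+00]])}
```

View pics/top0.png

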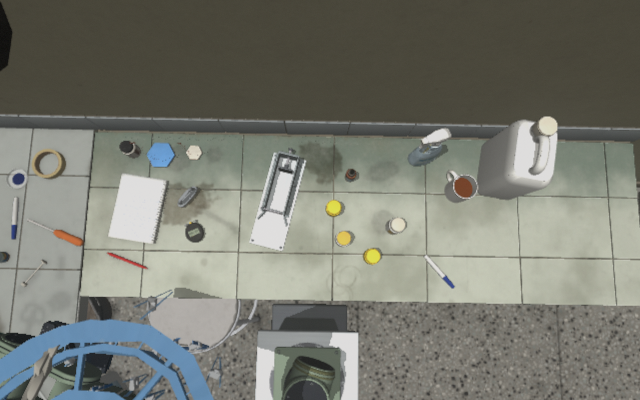

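View pics/side0.png

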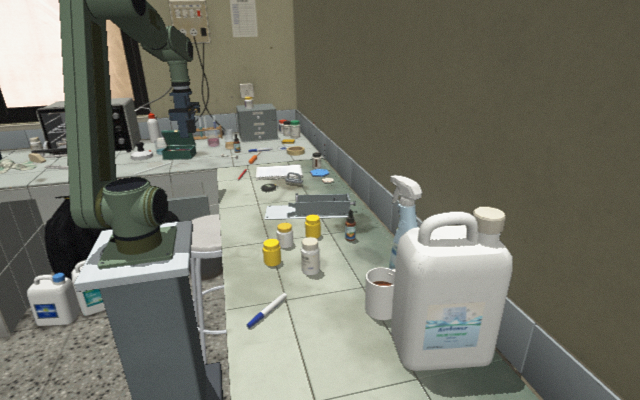

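```bash
cat > h.py <<'E'
import numpy as np, cv2
from scipy.spatial.transform import Rotation as R
from workcell import env, cams
def cam(n,s=None):
    c=cams.get_calibration(n)
    if n!="wrist": return c["mtx"],R.from_euler("xyz",c["attitude"],degrees=True).as_matrix(),np.array(c["eye"])
    s=s or env.state(); T=c["tool_from_camera"]; Rt=R.from_euler("xyz",s["ee_rot"],degrees=True).as_matrix()
    return c["mtx"],Rt@T[:3,:3],Rt@T[:3,3]+s["ee_pos"]
def ray(c,uv,z):
    K,Rm,e=c; d=Rm@np.linalg.inv(K)@np.array([*uv,1.]); return e+d*(z-e[2])/d[2]
def proj(c,p):
    K,Rm,e=c; q=K@(Rm.T@(np.array(p,float)-e)); return q[:2]/q[2]
E
python3 - <<'E'
from h import *
t=cv2.imread("pics/top0.png"); s=cv2.imread("pics/side0.png")
a=cv2.resize(t[140:280,240:420],None,fx=4.4,fy=4.2,interpolation=2)[:,:800]
a=cv2.resize(t[140:280,240:420],(720,560),interpolation=2)
b=cv2.resize(s[185:285,250:370],(480,400),interpolation=2)
cv2.imwrite("pics/topc.png",a);cv2.imwrite("pics/sidec.png",b)
c=cam("top")
print({k:ray(c,k,z).round() for k,z in {(344,239):66,(334,208):66,(372,257):66,(397,225):95,(260,240):4}.items()})
E
```

```text
{(344, 239): array([ 439., -107.,   66.]), (334, 208): array([535., -75.,  66.]), (372, 257): array([ 385., -194.,   66.]), (397, 225): array([ 483., -267.,   95.]), (260, 240): array([434., 160.,   4.])}
```

View pics/topc.png

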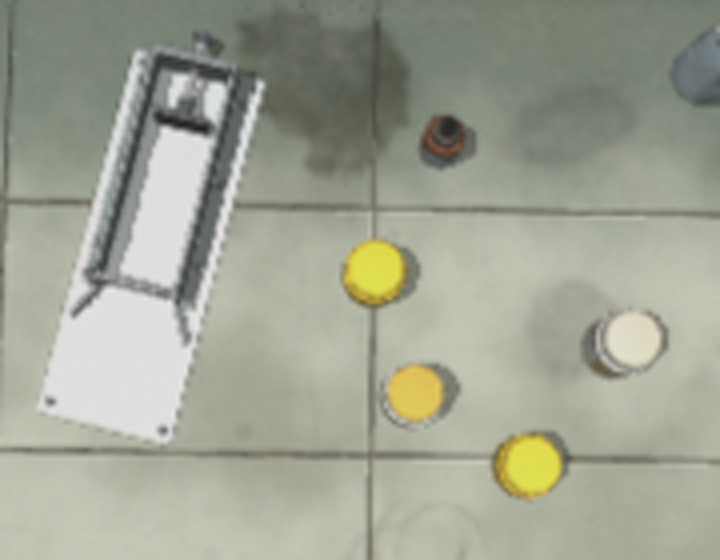

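View pics/sidec.png

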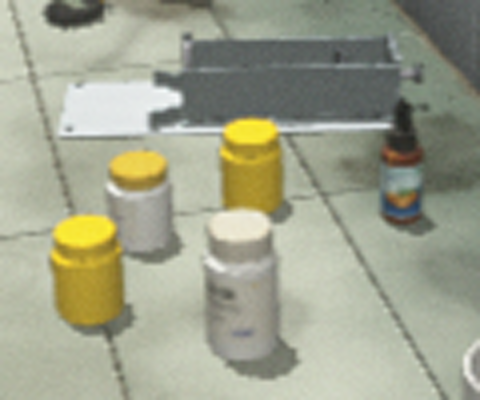

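Candidates at top (344,239) white body with an orange cap, (334,208) and (372,257) all yellow, and (397,225) tall white. The squat jar is (344,239): it has a white body, and the side crop shows it as short and as high as the yellow decoys. The lane's entry plate is at the lower left, with crop corners (40,410) and (170,442) and far corners (137,48) and (262,85).

```bash
cat >> h.py <<'E'
def delta(x,y,z,yaw):
    s=env.state(); Rt=R.from_euler("xyz",s["ee_rot"],degrees=True).as_matrix()
    d=Rt.T@(np.array([x,y,z])-s["ee_pos"]); dr=-((yaw-s["ee_rot"][2]+180)%360-180)
    print("t",s["time_s"],"pos",s["ee_pos"].round(1),"rot",s["ee_rot"].round(1),"F",s["force"].round(1),"w",round(s["gripper_width"],1),"-> m",(d/1000).round(4),"rad",round(np.radians(dr),3))
E
python3 - <<'E'
from h import *
c=cam("top"); f=lambda u,v:ray(c,(240+u/4,140+v/4),4)
a,b,d,e=[f(*p) for p in((40,410),(170,442),(137,48),(262,85))]
print(np.linalg.norm(a-b),np.linalg.norm(a-d),np.linalg.norm(b-e))
m=(a+b)/2;n=(d+e)/2;u=(n-m)/np.linalg.norm(n-m)
print("ang",np.degrees(np.arctan2(u[1],u[0])),np.degrees(np.arctan2(*(b-a)[:2])) ,"entry",m+u*47,"flap0",m+u*115)
delta(439,-107,190,38)
E
```

```text
108.31042703169003 309.61096617051896 303.97193659522446
ang -12.802764775742522 -167.3353180024521 entry [459.05403038 129.04932758   4.        ] flap0 [525.36345943 113.98083      4.        ]
t 0.1 pos [152.6 553.9 213.2] rot [-179.9   -0.   164.6] F [-0.5 -0.2 -0.1] w 91.1 -> m [-0.4516 -0.5611  0.0241] rad 2.21
```

Emit:
{"fn": "apply_moves", "kwargs": {"deltas": [[-0.03, -0.0375, 0.0, 0, 1], [-0.06, -0.075, 0, 0, 1], [-0.09, -0.112, 0, 0, 1], [-0.12, -0.15, 0, 0, 1], [-0.15, -0.187, 0, 0, 1]]}}

```text
time_s: 0.6
ee_pos: [247.8, 332.2, 213.6]
ee_rot: [-180.0, 0.0, 164.6]
force: [0.7, -0.2, -0.1]
gripper_width: 91.1
gripper_force: 0.0
```

Emit:
{"fn": "apply_moves", "kwargs": {"deltas": [[-0.03, -0.0375, 0.0, 0, 1], [-0.06, -0.075, 0, 0, 1], [-0.09, -0.112, 0, 0, 1], [-0.12, -0.15, 0, 0, 1], [-0.15, -0.187, 0, 0, 1]]}}

```text
time_s: 1.1
ee_pos: [342.7, 112.2, 213.9]
ee_rot: [180.0, 0.0, 164.6]
force: [1.3, -0.2, -0.1]
gripper_width: 91.7
gripper_force: 0.0
```

Emit:
{"fn": "apply_moves", "kwargs": {"deltas": [[-0.03, -0.0375, 0.005, 0, 1], [-0.06, -0.075, 0.01, 0, 1], [-0.09, -0.112, 0.015, 0, 1], [-0.12, -0.15, 0.02, 0, 1], [-0.15, -0.187, 0.024, 0, 1]]}}

```text
time_s: 1.6
ee_pos: [437.6, -108.1, 189.5]
ee_rot: [180.0, -0.0, 164.5]
force: [0.4, 0.6, -0.4]
gripper_width: 91.5
gripper_force: 0.0
```

Emit:
{"fn": "apply_moves", "kwargs": {"deltas": [[0, 0, 0, 0.147, 1], [0, 0, 0, 0.294, 1], [0, 0, 0, 0.441, 1], [0, 0, 0, 0.588, 1], [0, 0, 0, 0.735, 1]]}}

```text
time_s: 2.1
ee_pos: [437.2, -106.0, 189.5]
ee_rot: [-180.0, -0.0, 122.1]
force: [-0.7, 0.0, -0.0]
gripper_width: 91.0
gripper_force: 0.0
```

Emit:
{"fn": "apply_moves", "kwargs": {"deltas": [[0, 0, 0, 0.147, 1], [0, 0, 0, 0.294, 1], [0, 0, 0, 0.441, 1], [0, 0, 0, 0.588, 1], [0, 0, 0, 0.735, 1]]}}

```text
time_s: 2.6
ee_pos: [437.2, -105.9, 189.6]
ee_rot: [-179.9, -0.0, 80.0]
force: [0.1, 0.5, -0.6]
gripper_width: 91.6
gripper_force: 0.0
```

Emit:
{"fn": "apply_moves", "kwargs": {"deltas": [[0, 0, 0, 0.147, 1], [0, 0, 0, 0.294, 1], [0, 0, 0, 0.441, 1], [0, 0, 0, 0.588, 1], [0, 0, 0, 0.735, 1]]}}

```text
time_s: 3.1
ee_pos: [437.2, -105.9, 189.6]
ee_rot: [-180.0, 0.0, 37.9]
force: [0.3, 0.2, -0.0]
gripper_width: 91.1
gripper_force: 0.0
```

```bash
python3 - <<'E'
from h import *
delta(439,-107,190,38)
s=env.state(); im=cams.grab_frame("wrist"); cv2.imwrite("pics/w1.png",im); c=cam("wrist",s)
print(proj(c,(439,-107,66)),proj(c,(439,-107,0)))
E
```

```text
t 3.1 pos [ 437.2 -105.9  189.6] rot [-180.     0.    37.9] F [ 0.3  0.2 -0. ] w 91.1 -> m [ 0.0007  0.002  -0.0004] rad -0.001
[320.09632354 200.03400294] [319.78550677 186.5879839 ]
```

View pics/w1.png

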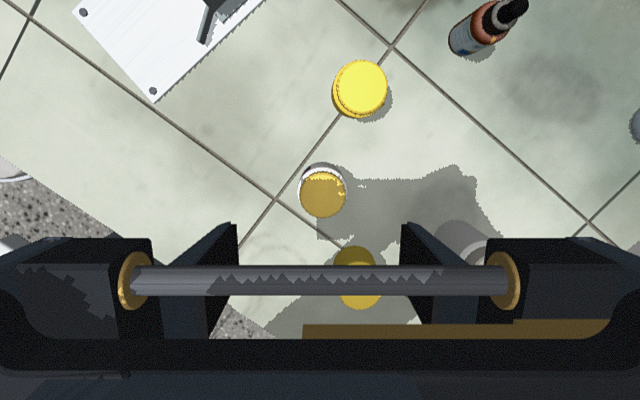

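```bash
python3 - <<'E'
from h import *
s=env.state(); c=cam("wrist",s); im=cv2.imread("pics/w1.png"); h=cv2.cvtColor(im,cv2.COLOR_BGR2HSV)
m=cv2.inRange(h,(12,100,60),(30,255,255)); m[:,:280]=0;m[:,365:]=0;m[:150]=0;m[240:]=0
k,_=max([(x,cv2.contourArea(x)) for x in cv2.findContours(m,0,2)[0]],key=lambda t:t[1])
(u,v),r=cv2.minEnclosingCircle(k); p=ray(c,(u,v),66); print(u,v,r,p, "cap r",np.linalg.norm(ray(c,(u+r,v),66)-p), cv2.boundingRect(k))
delta(p[0],p[1],14,38)
E
```

```text
322.0 194.36363220214844 23.182092666625977 [ 444.48611371 -105.12413474   66.        ] cap r 21.638190753144915 (300, 172, 46, 46)
t 3.15 pos [ 437.3 -105.9  189.6] rot [-180.     0.    37.7] F [ 1.2 -0.4 -0.1] w 91.2 -> m [0.0062 0.0039 0.1756] rad -0.005
```

Emit:
{"fn": "apply_moves", "kwargs": {"deltas": [[0.005, 0.0035, 0.04, 0, 1], [0.005, 0.0035, 0.08, 0, 1], [0.005, 0.0035, 0.12, 0, 1], [0.005, 0.0035, 0.155, 0, 1], [0.005, 0.0035, 0.175, 0, 1]], "grip_force": 12}}

```text
time_s: 3.65
ee_pos: [441.7, -105.1, 12.3]
ee_rot: [-179.8, 0.2, 38.4]
force: [-1.0, 0.4, -0.5]
gripper_width: 91.6
gripper_force: 0.0
```

Emit:
{"fn": "apply_moves", "kwargs": {"deltas": [[0, 0, 0, 0, 0], [0, 0, 0, 0, 0], [0, 0, 0, 0, -0.2], [0, 0, 0, 0, -0.4], [0, 0, 0, 0, -0.6]]}}

```text
time_s: 4.15
ee_pos: [444.3, -105.8, 15.9]
ee_rot: [179.9, -0.1, 38.3]
force: [-0.4, 0.4, 1.2]
gripper_width: 53.8
gripper_force: 0.0
```

Emit:
{"fn": "apply_moves", "kwargs": {"deltas": [[0, 0, 0, 0, -1], [0, 0, 0, 0, -1], [0, 0, 0, 0, -1], [0, 0, 0, 0, -1], [0, 0, 0, 0, -1]]}}

```text
time_s: 4.65
ee_pos: [444.0, -105.7, 15.7]
ee_rot: [180.0, -0.0, 38.3]
force: [-1.8, 1.2, 7.1]
gripper_width: 50.2
gripper_force: 12.0
```

Emit:
{"fn": "apply_moves", "kwargs": {"deltas": [[0, 0, -0.03, 0, -1], [0, 0, -0.06, 0, -1], [0, 0, -0.09, 0, -1], [0, 0, -0.12, 0, -1], [0, 0, -0.14, 0, -1]]}}

```text
time_s: 5.15
ee_pos: [444.1, -105.7, 156.9]
ee_rot: [179.9, -0.1, 38.3]
force: [-0.1, -0.3, -1.5]
gripper_width: 49.9
gripper_force: 12.0
```

Emit:
{"fn": "apply_moves", "kwargs": {"deltas": [[0, 0, 0, 0.147, -1], [0, 0, 0, 0.294, -1], [0, 0, 0, 0.441, -1], [0, 0, 0, 0.588, -1], [0, 0, 0, 0.735, -1]]}}

```text
time_s: 5.65
ee_pos: [443.2, -105.6, 154.6]
ee_rot: [-180.0, 0.0, -4.2]
force: [0.4, -0.1, -2.3]
gripper_width: 49.7
gripper_force: 12.0
```

```bash
python3 - <<'E'
from h import *
delta(430,129,155,-12.8)
E
```

```text
t 5.65 pos [ 443.2 -105.6  154.6] rot [-180.     0.    -4.2] F [ 0.4 -0.1 -2.3] w 49.7 -> m [-0.0303 -0.233  -0.0003] rad 0.15
```

Emit:
{"fn": "apply_moves", "kwargs": {"deltas": [[-0.006, -0.047, 0, 0.03, -1], [-0.012, -0.093, 0, 0.06, -1], [-0.018, -0.14, 0, 0.09, -1], [-0.024, -0.186, 0, 0.12, -1], [-0.03, -0.233, 0, 0.15, -1]]}}

```text
time_s: 6.15
ee_pos: [428.6, 130.4, 154.8]
ee_rot: [180.0, 0.0, -12.5]
force: [0.9, -0.4, -1.7]
gripper_width: 49.8
gripper_force: 12.0
```

Emit:
{"fn": "apply_moves", "kwargs": {"deltas": [[0, 0, 0, 0, -1], [0, 0, 0, 0, -1]]}}

```text
time_s: 6.35
ee_pos: [428.8, 129.5, 154.6]
ee_rot: [179.9, 0.0, -12.2]
force: [-0.6, -0.5, -1.5]
gripper_width: 49.9
gripper_force: 12.0
```

```bash
python3 - <<'E'
from h import *
delta(459,129,60,-12.8)
s=env.state(); im=cams.grab_frame("wrist"); cv2.imwrite("pics/w2.png",im); c=cam("wrist",s)
u=np.array([np.cos(np.radians(-12.8)),np.sin(np.radians(-12.8)),0]);v=np.array([-u[1],u[0],0]); O=np.array([525.4,114,0])
for x,y,z in((0,31,55),(0,-31,55),(195,56,4),(195,-56,4),(-115,56,4),(-115,-56,4)): print((x,y,z),proj(c,O+u*x+v*y+[0,0,z]).round())
E
```

```text
t 6.35 pos [428.8 129.5 154.6] rot [179.9   0.  -12.2] F [-0.6 -0.5 -1.5] w 49.9 -> m [ 0.0297 -0.006   0.0946] rad 0.01
(0, 31, 55) [272.  88.]
(0, -31, 55) [351.  88.]
(195, 56, 4) [ 243. -167.]
(195, -56, 4) [ 384. -165.]
(-115, 56, 4) [258. 211.]
(-115, -56, 4) [366. 212.]
```

View pics/w2.png

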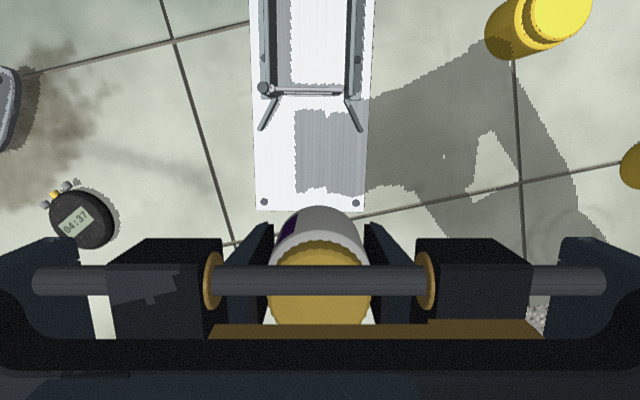

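```bash
python3 - <<'E'
from h import *
s=env.state(); c=cam("wrist",s); g=cv2.imread("pics/w2.png").astype(int)
sat=g.max(2)-g.min(2)
L=[];Rr=[]
for r in range(2,204,4):
    row=cv2.GaussianBlur(g[r].min(1).astype(np.float32).reshape(1,-1),(3,1),0)[0]
    d=np.diff(row)
    l=235+np.argmax(d[235:262]); L.append(ray(c,(l+.5,r),4)[:2])
    rr=352+np.argmin(d[352:385]); Rr.append(ray(c,(rr+.5,r),4)[:2])
out=[]
for P in (L,Rr):
    vx,vy,x,y=cv2.fitLine(np.float32(P),cv2.DIST_HUBER,0,.01,.01).ravel()
    if vx<0: vx,vy=-vx,-vy
    n=np.array([-vy,vx]); res=(np.array(P)-[x,y])@n
    print(np.degrees(np.arctan2(vy,vx)),"y at 459:",y+(459-x)*vy/vx,"at 600:",y+(600-x)*vy/vx,np.median(abs(res)))
# near corners and flap
for p,z in(((256,209),4),((364,211),4),((272,90),53),((343,92),53),((264,202),4),((356,202),4)): print(p,ray(c,p,z).round(1))
E
```

```text
-13.190759 y at 459: 187.44157 at 600: 154.39432 0.23085502510865277
-13.222978 y at 459: 74.00265 at 600: 40.871735 0.34611734611282047
(256, 209) [428.1 194.5   4. ]
(364, 211) [402.1  86.1   4. ]
(272, 90) [531. 144.  53.]
(343, 92) [517.4  89.   53. ]
(264, 202) [433.6 184.5   4. ]
(356, 202) [413.3  92.4   4. ]
```

```bash
python3 - <<'E'
from h import *
delta(460.5,130.3,22,-13.2)
E
```

```text
t 6.4 pos [428.9 128.5 154.6] rot [179.9   0.  -12.4] F [ 0.4 -0.7 -1. ] w 49.7 -> m [ 0.0306 -0.0086  0.1326] rad 0.014
```

Emit:
{"fn": "apply_moves", "kwargs": {"deltas": [[0.015, -0.004, 0.03, 0.014, -1], [0.0306, -0.0082, 0.06, 0.014, -1], [0.0306, -0.0082, 0.09, 0.014, -1], [0.0306, -0.0082, 0.115, 0.014, -1], [0.0306, -0.0082, 0.115, 0.014, -1]]}}

```text
time_s: 6.9
ee_pos: [458.4, 127.7, 37.1]
ee_rot: [179.8, 0.4, -13.4]
force: [-1.1, -0.2, -1.4]
gripper_width: 50.0
gripper_force: 12.0
```

```bash
python3 - <<'E'
from h import *
delta(460.5,130.3,20,-13.2)
E
```

```text
t 6.9 pos [458.4 127.7  37.1] rot [179.8   0.4 -13.4] F [-1.1 -0.2 -1.4] w 50.0 -> m [ 0.0015 -0.0031  0.0171] rad -0.004
```

Emit:
{"fn": "apply_moves", "kwargs": {"deltas": [[0.0, -0.002, 0.008, 0, -1], [0.0, -0.002, 0.012, 0, -1], [0.0, -0.002, 0.012, 0, -1], [0.0, -0.002, 0.012, 0, -1]]}}

```text
time_s: 7.3
ee_pos: [462.0, 132.3, 28.7]
ee_rot: [-180.0, -0.1, -13.2]
force: [0.4, 1.1, -0.0]
gripper_width: 49.9
gripper_force: 12.0
```

```bash
python3 - <<'E'
from h import *
delta(460.5,130.3,20,-13.2)
E
```

```text
t 7.3 pos [462.  132.3  28.7] rot [-1.80e+02 -1.00e-01 -1.32e+01] F [ 0.4  1.1 -0. ] w 49.9 -> m [-0.0011  0.0023  0.0087] rad -0.001
```

Emit:
{"fn": "apply_moves", "kwargs": {"deltas": [[-0.001, 0.002, 0.003, 0, -1], [-0.001, 0.002, 0.005, 0, -1], [-0.001, 0.002, 0.007, 0, -1], [-0.001, 0.002, 0.0085, 0, -1], [-0.001, 0.002, 0.0085, 0, -1]]}}

```text
time_s: 7.8
ee_pos: [460.0, 130.5, 19.7]
ee_rot: [-180.0, 0.0, -13.2]
force: [-1.6, -0.1, 2.4]
gripper_width: 49.7
gripper_force: 12.0
```

Emit:
{"fn": "apply_moves", "kwargs": {"deltas": [[0, 0, 0, 0, -1], [0, 0, 0, 0, -1]]}}

```text
time_s: 8.0
ee_pos: [460.0, 130.6, 19.7]
ee_rot: [-180.0, -0.0, -13.2]
force: [-2.2, -1.0, 3.9]
gripper_width: 49.9
gripper_force: 12.0
```

Emit:
{"fn": "apply_moves", "kwargs": {"deltas": [[0, 0, 0, 0, 0.3], [0, 0, 0, 0, 1], [0, 0, 0, 0, 1], [0, 0, 0, 0, 1], [0, 0, 0, 0, 1]]}}

```text
time_s: 8.5
ee_pos: [460.1, 130.5, 19.4]
ee_rot: [-180.0, -0.0, -13.2]
force: [0.9, -0.5, 0.0]
gripper_width: 87.2
gripper_force: 0.0
```

Emit:
{"fn": "apply_moves", "kwargs": {"deltas": [[-0.015, 0, 0, 0, 1], [-0.03, 0, 0, 0, 1], [-0.045, 0, 0, 0, 1], [-0.06, 0, 0, 0, 1], [-0.06, 0, 0, 0, 1]]}}

```text
time_s: 9.0
ee_pos: [398.4, 144.3, 19.3]
ee_rot: [179.9, 0.1, -13.2]
force: [-0.3, 0.3, -0.2]
gripper_width: 91.2
gripper_force: 0.0
```

Emit:
{"fn": "apply_moves", "kwargs": {"deltas": [[0, 0, 0, 0, -1], [0, 0, 0, 0, -1], [0, 0, 0, 0, -1], [0, 0, 0, 0, -1], [0, 0, 0, 0, -1]]}}

```text
time_s: 9.5
ee_pos: [401.9, 144.2, 19.4]
ee_rot: [-180.0, -0.0, -13.3]
force: [-0.9, -0.5, 0.8]
gripper_width: 54.2
gripper_force: 0.0
```

Emit:
{"fn": "apply_moves", "kwargs": {"deltas": [[0, 0, 0, 0, -1], [0, 0, 0, 0, -1], [0, 0, 0, 0, -1]]}}

```text
time_s: 9.8
ee_pos: [401.6, 144.2, 19.4]
ee_rot: [-180.0, 0.0, -13.3]
force: [-0.7, -0.8, -0.3]
gripper_width: 30.1
gripper_force: 0.0
```

```bash
python3 - <<'E'
from h import *
delta(402,144.4,22,-13.2)
im=cams.grab_frame("top"); w=cams.grab_frame("wrist")
cv2.imwrite("pics/m3.png",np.hstack([cv2.resize(im[140:280,240:420],(400,311),interpolation=2),cv2.resize(w,(400,250))[:250].repeat(1,0) if 0 else cv2.copyMakeBorder(cv2.resize(w,(400,250)),0,61,0,0,0)]))
E
```

```text
t 9.8 pos [401.6 144.2  19.4] rot [-180.     0.   -13.3] F [-0.7 -0.8 -0.3] w 30.1 -> m [ 0.0003 -0.0002 -0.0026] rad -0.001
```

View pics/m3.png

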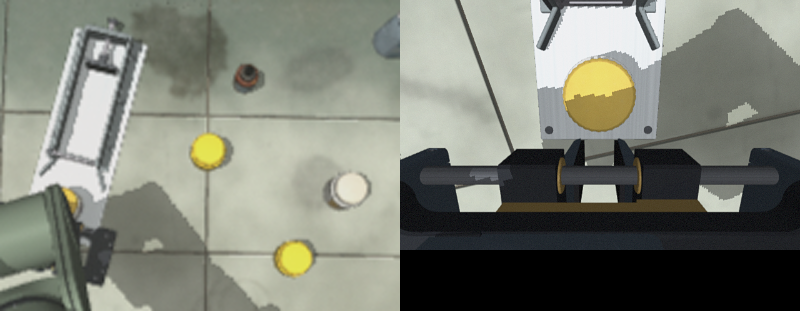

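Emit:
{"fn": "apply_moves", "kwargs": {"deltas": [[0, 0, 0.004, 0, -1], [0, 0, 0.008, 0, -1], [0, 0, 0.008, 0, -1], [0, 0, 0.008, 0, -1], [0, 0, 0.008, 0, -1]]}}

```text
time_s: 10.4
ee_pos: [401.7, 144.3, 11.4]
ee_rot: [-180.0, 0.0, -13.2]
force: [0.3, 0.6, -0.0]
gripper_width: 0.4
gripper_force: 0.0
```

Emit:
{"fn": "apply_moves", "kwargs": {"deltas": [[0.008, 0, 0, 0, -1], [0.016, 0, 0, 0, -1], [0.024, 0, 0, 0, -1], [0.032, 0, 0, 0, -1], [0.04, 0, 0, 0, -1]]}}

```text
time_s: 10.9
ee_pos: [441.1, 134.8, 11.4]
ee_rot: [180.0, 0.0, -13.3]
force: [-2.2, 0.4, 1.7]
gripper_width: 0.4
gripper_force: 1.0
```

```bash
cat >> h.py <<'E'
a=np.radians(-13.2); U=np.array([np.cos(a),np.sin(a),0]); V=np.array([-U[1],U[0],0]); O=np.array([526.9,114.7,0])
def lane():
    s=env.state(); d=s["ee_pos"]-O; F=s["force"]; print("t",round(s["time_s"],2),"lane tcp",(d@U).round(1),(d@V).round(1),s["ee_pos"][2].round(1),"yaw",s["ee_rot"][2].round(1),"F",(F@U).round(1),(F@V).round(1),F[2].round(1),"w",s["gripper_width"].round(1) if hasattr(s["gripper_width"],"round") else s["gripper_width"])
E
python3 - <<'E'
from h import *
lane()
E
```

```text
t 10.9 lane tcp -88.1 0.0 11.4 yaw -13.3 F -2.3 -0.1 1.7 w 0.379991374538487
```

Emit:
{"fn": "apply_moves", "kwargs": {"deltas": [[0.006, 0, 0, 0, -1], [0.012, 0, 0, 0, -1], [0.018, 0, 0, 0, -1], [0.024, 0, 0, 0, -1], [0.03, 0, 0, 0, -1]]}}

```text
time_s: 11.4
ee_pos: [469.4, 128.0, 11.4]
ee_rot: [180.0, 0.1, -13.2]
force: [-4.3, 0.4, 3.3]
gripper_width: 0.4
gripper_force: 2.3
```

Emit:
{"fn": "apply_moves", "kwargs": {"deltas": [[0.006, 0, 0, 0, -1], [0.012, 0, 0, 0, -1], [0.018, 0, 0, 0, -1], [0.024, 0, 0, 0, -1], [0.03, 0, 0, 0, -1]]}}

```text
time_s: 11.9
ee_pos: [497.9, 120.8, 11.2]
ee_rot: [179.9, 0.2, -13.2]
force: [-4.1, -0.6, 2.3]
gripper_width: 0.3
gripper_force: 1.9
```

```bash
python3 - <<'E'
from h import *
lane()
w=cams.grab_frame("wrist"); cv2.imwrite("pics/w4.png",w[0:340])
E
```

```text
t 11.9 lane tcp -29.6 -0.7 11.2 yaw -13.2 F -3.9 -1.5 2.3 w 0.31204028643770926
```

View pics/w4.png

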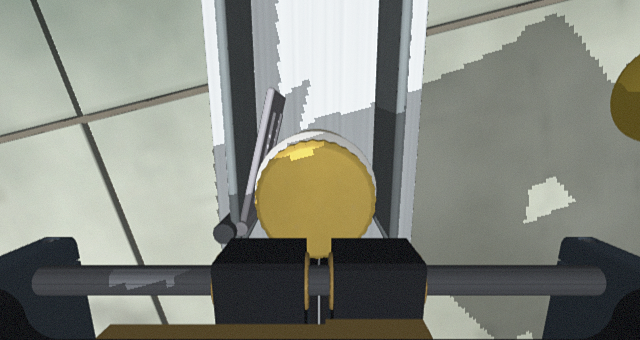

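The jar (cap centre about (316,195)) is upright in the doorway, holding the flap open against the left wall at (262,150). I'll push on.

Emit:
{"fn": "apply_moves", "kwargs": {"deltas": [[0.006, 0, 0, 0, -1], [0.012, 0, 0, 0, -1], [0.018, 0, 0, 0, -1], [0.024, 0, 0, 0, -1], [0.03, 0, 0, 0, -1]]}}

```text
time_s: 12.45
ee_pos: [529.2, 114.4, 11.4]
ee_rot: [-180.0, -0.0, -13.2]
force: [-2.0, 0.0, -0.2]
gripper_width: 0.6
gripper_force: 0.6
```

Emit:
{"fn": "apply_moves", "kwargs": {"deltas": [[0.006, 0, 0, 0, -1], [0.012, 0, 0, 0, -1], [0.018, 0, 0, 0, -1], [0.024, 0, 0, 0, -1], [0.027, 0, 0, 0, -1]]}}

```text
time_s: 12.95
ee_pos: [555.4, 108.3, 11.5]
ee_rot: [-180.0, -0.1, -13.2]
force: [-1.5, 0.1, 0.8]
gripper_width: 0.4
gripper_force: 1.0
```

Emit:
{"fn": "apply_moves", "kwargs": {"deltas": [[0.002, 0, 0, 0, -1], [0.004, 0, 0, 0, -1], [0.006, 0, 0, 0, -1]]}}

```text
time_s: 13.25
ee_pos: [560.2, 106.8, 11.4]
ee_rot: [180.0, 0.0, -13.2]
force: [-2.2, -1.0, 0.9]
gripper_width: 0.4
gripper_force: 0.9
```

```bash
python3 - <<'E'
from h import *
lane()
E
```

```text
t 13.25 lane tcp 34.3 -0.1 11.4 yaw -13.2 F -1.9 -1.4 0.9 w 0.4220759448271319
```

Emit:
{"fn": "apply_moves", "kwargs": {"deltas": [[0.0015, 0, 0, 0, -1], [0.003, 0, 0, 0, -1], [0.0045, 0, 0, 0, -1], [0.006, 0, 0, 0, -1], [0.006, 0, 0, 0, -1]]}}

```text
time_s: 13.75
ee_pos: [566.6, 105.4, 11.5]
ee_rot: [-180.0, -0.0, -13.2]
force: [-0.8, -1.0, -0.8]
gripper_width: 0.5
gripper_force: 0.4
```

Emit:
{"fn": "apply_moves", "kwargs": {"deltas": [[0.0015, 0, 0, 0, -1], [0.003, 0, 0, 0, -1], [0.004, 0, 0, 0, -1], [0.004, 0, 0, 0, -1]]}}

```text
time_s: 14.15
ee_pos: [570.3, 104.6, 11.4]
ee_rot: [-180.0, -0.0, -13.2]
force: [-1.6, -0.7, -0.7]
gripper_width: 0.6
gripper_force: 0.7
```

Emit:
{"fn": "apply_moves", "kwargs": {"deltas": [[0.0015, 0, 0, 0, -1], [0.003, 0, 0, 0, -1], [0.004, 0, 0, 0, -1], [0.004, 0, 0, 0, -1]]}}

```text
time_s: 14.55
ee_pos: [574.3, 103.6, 11.5]
ee_rot: [-180.0, -0.0, -13.2]
force: [-0.4, -0.1, 0.9]
gripper_width: 0.6
gripper_force: 0.7
```

Emit:
{"fn": "apply_moves", "kwargs": {"deltas": [[0.0015, 0, 0, 0, -1], [0.003, 0, 0, 0, -1], [0.004, 0, 0, 0, -1], [0.004, 0, 0, 0, -1]]}}

```text
time_s: 14.95
ee_pos: [578.1, 102.7, 11.4]
ee_rot: [-180.0, -0.0, -13.2]
force: [-0.6, -0.2, 1.1]
gripper_width: 0.7
gripper_force: 0.7
```

Emit:
{"fn": "apply_moves", "kwargs": {"deltas": [[0.0015, 0, 0, 0, -1], [0.003, 0, 0, 0, -1], [0.004, 0, 0, 0, -1], [0.004, 0, 0, 0, -1]]}}

```text
time_s: 15.35
ee_pos: [582.0, 101.8, 11.4]
ee_rot: [-180.0, -0.0, -13.2]
force: [-1.8, 0.5, 0.9]
gripper_width: 0.6
gripper_force: 0.6
```

Emit:
{"fn": "apply_moves", "kwargs": {"deltas": [[0.0015, 0, 0, 0, -1], [0.003, 0, 0, 0, -1], [0.004, 0, 0, 0, -1], [0.004, 0, 0, 0, -1]]}}

```text
time_s: 15.75
ee_pos: [585.9, 100.9, 11.4]
ee_rot: [-180.0, -0.0, -13.2]
force: [-1.2, -0.9, -0.3]
gripper_width: 0.1
gripper_force: 0.6
```

Emit:
{"fn": "apply_moves", "kwargs": {"deltas": [[0.0015, 0, 0, 0, -1], [0.003, 0, 0, 0, -1], [0.004, 0, 0, 0, -1], [0.004, 0, 0, 0, -1]]}}

```text
time_s: 16.15
ee_pos: [589.8, 100.0, 11.4]
ee_rot: [-180.0, -0.0, -13.2]
force: [-2.0, -1.2, -0.2]
gripper_width: 0.5
gripper_force: 0.6
```

Emit:
{"fn": "apply_moves", "kwargs": {"deltas": [[0.0015, 0, 0, 0, -1], [0.003, 0, 0, 0, -1], [0.004, 0, 0, 0, -1], [0.004, 0, 0, 0, -1]]}}

```text
time_s: 16.55
ee_pos: [592.6, 99.2, 11.5]
ee_rot: [180.0, 0.1, -13.3]
force: [-4.0, 0.2, 3.2]
gripper_width: 0.6
gripper_force: 2.6
```

Emit:
{"fn": "apply_moves", "kwargs": {"deltas": [[0.001, 0, 0, 0, -1], [0.002, 0, 0, 0, -1], [0.002, 0, 0, 0, -1]]}}

```text
time_s: 16.85
ee_pos: [593.6, 98.8, 11.4]
ee_rot: [180.0, 0.2, -13.3]
force: [-7.7, 1.2, 5.0]
gripper_width: 0.3
gripper_force: 3.8
```

Emit:
{"fn": "apply_moves", "kwargs": {"deltas": [[0.001, 0, 0, 0, -1], [0.001, 0, 0, 0, -1], [0.001, 0, 0, 0, -1]]}}

```text
time_s: 17.15
ee_pos: [594.2, 98.6, 11.5]
ee_rot: [180.0, 0.2, -13.3]
force: [-7.7, 0.6, 4.6]
gripper_width: 0.3
gripper_force: 4.0
```

Pressed home at about 8 N. Next I ease back slowly, then lift.

Emit:
{"fn": "apply_moves", "kwargs": {"deltas": [[-0.002, 0, 0, 0, -1], [-0.004, 0, 0, 0, -1], [-0.006, 0, 0, 0, -1], [-0.008, 0, 0, 0, -1], [-0.01, 0, 0, 0, -1]]}}

```text
time_s: 17.65
ee_pos: [587.3, 100.8, 11.6]
ee_rot: [-180.0, -0.1, -13.2]
force: [-0.6, 0.1, 1.0]
gripper_width: 0.8
gripper_force: 0.0
```

Emit:
{"fn": "apply_moves", "kwargs": {"deltas": [[-0.002, 0, 0, 0, -1], [-0.004, 0, 0, 0, -1], [-0.005, 0, 0, 0, -1], [-0.005, 0, 0, 0, -1]]}}

```text
time_s: 18.05
ee_pos: [581.6, 101.9, 11.5]
ee_rot: [-180.0, -0.0, -13.2]
force: [-0.6, 0.3, 0.4]
gripper_width: 0.8
gripper_force: 0.0
```

Emit:
{"fn": "apply_moves", "kwargs": {"deltas": [[0, 0, -0.01, 0, -1], [0, 0, -0.02, 0, -1], [0, 0, -0.035, 0, -1], [0, 0, -0.05, 0, -1], [0, 0, -0.07, 0, -1]]}}

```text
time_s: 18.55
ee_pos: [581.7, 101.8, 82.7]
ee_rot: [-180.0, -0.0, -13.2]
force: [0.1, -0.1, -0.9]
gripper_width: 0.3
gripper_force: 0.0
```

Emit:
{"fn": "apply_moves", "kwargs": {"deltas": [[0, 0, -0.03, 0, -1], [-0.03, 0, -0.06, 0, -1], [-0.06, 0, -0.09, 0, -1], [-0.09, 0, -0.09, 0, -1], [-0.09, 0, -0.09, 0, -1]]}}

```text
time_s: 19.05
ee_pos: [491.4, 123.0, 173.7]
ee_rot: [-179.9, -0.1, -13.2]
force: [0.9, 0.8, -0.0]
gripper_width: 0.2
gripper_force: 0.0
```

```bash
python3 - <<'E'
from h import *
lane()
w=cams.grab_frame("wrist"); cv2.imwrite("pics/w5.png",w[0:340])
E
```

```text
t 19.05 lane tcp -36.5 -0.1 173.7 yaw -13.2 F 0.7 0.9 -0.0 w 0.1772555028155916
```

View pics/w5.png

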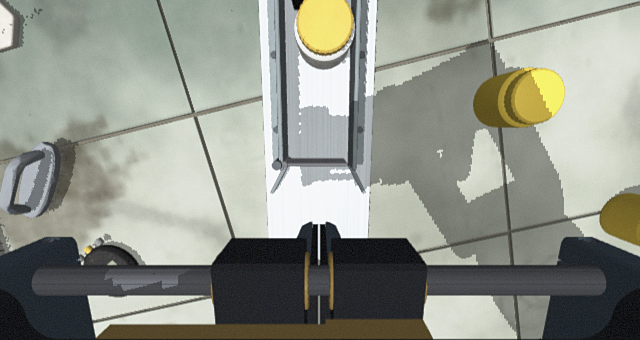

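The flap is shut at (315,161). The jar stands upright at (325,25), against the dark pad at (300,3).

```bash
python3 -c "
from workcell import env
print(env.job_done())"
```

```text
the job is handed in; nothing more can be done
None
```

The squat jar was pushed through the flap and pressed home at about 8 N measured at the wrist, the flap shut behind it, and the job is handed in at about 19 s; the last picture shows the jar standing at the stop's pad, but the hand-in returned no verdict.

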